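Knock a stuck tile out of the tile die

ROBOT

A 6-joint arm with a two-finger parallel gripper is mounted at the origin on the work surface. World frame = base frame: x ahead of the robot, y to its left, z up, the work surface at z = 0. Lengths are in m, angles in degrees, forces in N, time in s.
With the tool pointing down it reaches from about 0.4 to 0.825 m from the base axis. Payload 7 kg.
Tool frame: the origin (TCP) lies at the very end of the fingers, on their centre line; the grasp point (between the pads) lies 19 mm behind it (ctrl.hold_point_z is the distance from the TCP to the grasp point, in m); z points along the fingers, y is the line along which they close (so a half turn about z gives the same grasp; the last joint's range is limited). The gripper opens to 88 mm and grips with 3 to 60 N. Pads are 19 mm wide; open, the fingers measure 130 mm over their backs; the gripper's body (78 mm by 193 mm) begins 47 mm behind the grasp point.
Start: joints at [-50.415, 20.546, 0.682, 0, -70.136, -16.507], TCP at [0.265, -0.621, 0.227] pointing down, gripper open.
Joint ranges: [-176.03, 176.03], [-82.01, 121.73], [-58.28, 71.71], [-173.87, 95.51], [-174.79, -0.11], [-173.66, 173.66]. Speed limits (degrees/s): [136.94, 136.94, 172.46, 180, 180, 180].

INTERFACE

Orientations are given as [roll, pitch, yaw] about the fixed x, y, z axes, in that order (R = Rz(yaw) Ry(pitch) Rx(roll)).
In Python, from plant import sensors, viewer, workorder, ctrl gives the robot as it stands.
- The arm moves only by the shell command python3 -m pendant 'ROWS'. ROWS is JSON, a list of rows, each a list of 3 entries, a list of its own where there are three numbers: the opening, from -1 (shut) to 1 (fully open), so that 0 is half open, then the shift along the tool's x, y, z in m, then the turn, a rotation vector about the tool's x, y, z in degrees. A call has 1 to 10 rows; each row is the pose to reach, as a shift and turn from the pose commanded when the call began, along the tool's axes at that moment; what a row does not reach only later rows make up. A row lasts 1/12 s, in which the tool goes at most 41.7 mm and 7.16 degrees, less where a joint would pass 70% of its speed; a pose out of reach is approached as far as the arm can. A call with a gripper value outside its range is refused whole. The fingers move at their own pace and stop on an object; the grip force is fixed at half the most. Time passes only in rows, so rows that repeat a pose let the fingers close. It gives the time, the measured TCP pose, the force, the opening and the grip force at its end, in the units of the state.
- sensors.get_obs(): the state, without advancing time (a new reading comes with each control period).
- viewer.snapshot(name): name is "scene" or "top" or "wrist"; returns the picture (480x640x3 uint8, red, green, blue); there is no depth.
- viewer.camera_params(name): a dict with "fx", "fy", "cx", "cy" (pixels), "extrinsics" (4x4, takes a point from world to camera coordinates). Camera axes: x right, y up, looking along -z (the intrinsics and any distortion apply to the point x, -y, -z); pixel columns grow to the right and rows downward; lengths in m; the calibration is good to about 2 mm. A picture is of the moment at which its call begins: read the wrist's pose just before it. camera_params takes no time and is no camera call; for the wrist camera it gives the pose at the moment of the call.
- workorder.close_job(): hands the job in; it is judged then, once.
The state is a dict: "clock": time; "joint_pos": joint angles; "qvel": joint speeds; "tau": joint torques, N m; "tool_pos": TCP position; "orientation": TCP orientation; "force": force on the tool from outside, world axes, zero at the start; "moment": the same for the moment, N m; "opening": finger opening in m; "gripper_force": force on a finger pad.
Only numpy, scipy, OpenCV 4.12 (cv2) and the standard library are available. Lean on these libraries where they do the work, as an engineer would, in place of code of your own. Each camera call takes 0.05 s, during which the arm holds its last target. There are 200 camera calls.

TASK

A bisque tile is stuck in the pocket of the tile die. Take the C-shaped knockout tool by its wooden handle, feel for the bore under the die with its pin and push the ejector gently all the way up so that the tile stands proud; then stand the tool back on the bench clear of the die and lay the tile flat on the free part of the drying board, without dropping it and without disturbing the cups and the jar.

Things in the scene. Friction and masses are not known exactly. Their poses are not given: they have to be found in the camera images.
- die_top (a point): Pocket centre at the top face of the tile die, 81 mm above the bench; die axes, z up. Fixed aluminium block, 100 mm (x) by 104 mm (y), on two dark steel legs whose inner faces are at x = +-38 mm: a tunnel 76 mm wide, 56 mm high, open at both y ends. Low feet outside the legs reach x = +-80 mm, 11 mm high. Pocket 60 x 60 mm; spring jaws in its x walls grip the tile until it has risen 12 mm
- die: The die; origin on the bench below the pocket, axes as die_top. The tunnel's roof is a steel plate, 56 to 62 mm above the bench, with one 14.5 mm through bore up to the ejector plate. The bore lies at die x = 0, but anywhere up to 14 mm either side of the centre along die y, unseen from above: feel for it from below with the pin; off the bore the pin stops at the plate
- tile_center (a point): Centre (half-way up) of the loose white bisque tile, 57 x 57 mm, 14 mm thick, about 85 g, with a low round relief; edges along x and y, aligned with the die at the start, its top then 1 mm below the die's top face. With the ejector fully up it stands 13 mm proud
- tile: The tile; origin at the centre of its underside
- tool_handle (a point): Grasp point on the wooden handle of the loose knockout tool, an aluminium C-frame (0.25 to 0.42 kg) standing on its foot: an upright block, 24 x 24 mm, from 107 to 155 mm above the tool's underside, this point 133 mm above it. Under it an upper arm, 24 mm wide, 95 to 107 mm high, runs to the stem on the tool's -y side. Tool axes, z up
- tool_pin (a point): Tip of the tool's upright steel pin, 12 mm diameter, slightly chamfered (10.4 mm) at the tip, 95 mm straight below tool_handle, 38 mm above the tool's underside; tool axes, z up
- tool: The knockout tool; origin on its underside below pin and handle. Foot 36 mm wide, 12 mm thick, from 11 mm beyond the pin (+y) to the stem (-y), whose inner and outer faces are 74 and 86 mm from the pin axis. The C is open to tool +y: aligned with the die and raised 13 mm, it slides along die y, foot in the tunnel, upper arm over the die
- board_free (a point): Centre of the free area on the top face of the plywood drying board (fixed, 200 x 200 x 12 mm, top 12 mm above the bench); board axes. Free area 156 mm along x, 200 mm along y; four small sample tiles, 8 mm high, are fixed beyond it along the board's +x edge
- cup_a: White cup, 72 mm wide, 85 mm high, origin under its centre: leave alone
- cup_b: White cup, 68 mm wide, 80 mm high, origin under its centre: leave alone
- jar: Glaze jar with a steel cap, 64 mm wide, 90 mm high, origin under its centre: leave alone
- board: The drying board; origin on its underside at its centre
- ejector (a joint): Rise of the ejector plate (under the tile, 54 x 56 x 4 mm, underside 62 mm above the bench when down), m: 0 down, 0.014 at its hard upper stop. Stiff: pushing it up with the stuck tile takes 8 to 20 N, and it stays by friction where it is left
Mind the look-alikes: they are no part of the job. Of the things like the die, leave any that is orange; of the rest the larger one is meant.

How it is judged:
By the outcome, as a careful person would: the job done as asked, in the order asked, and still so for the second after the job is handed in, with the robot touching nothing.
It also fails if it takes over 67 s, if anything falls off the work surface, if the arm or the gripper's body presses on something with over 40 N, if the wrist force passes 120 N, or if a joint passes its speed limit or range.

## Working session

There is one attempt and no reset: what is moved stays moved. The work goes in short steps, Python scripts to look and compute and a shell command to move; the robot and the scene stay as the last step left them, time stands still between calls to the robot, and variables do not carry over. Pictures are saved under pics/ and viewed, at most 10 in all, crops included, and the job is handed in when it is done.

```bash
ls; mkdir -p pics
python3 - <<'E'
from plant import sensors, viewer, ctrl
import cv2
print(sensors.get_obs(), ctrl.hold_point_z)
for n in("scene","top","wrist"):
    cv2.imwrite(f"pics/{n}0.png",viewer.snapshot(n)[:,:,::-1]); p=viewer.camera_params(n); print(n,p)
E
```

```text
pics
{'clock': 0.0, 'joint_pos': array([-5.04157837e+01,  2.05898611e+01,  6.33152862e-01, -2.10462440e-02,
       -7.01347125e+01, -1.65079951e+01]), 'qvel': array([-0.05446814, -0.0738176 , -0.01689234, -0.06221745,  0.05149713,
        0.0360475 ]), 'tau': array([ 4.52547274e-04, -5.82719135e+01,  2.93052649e+01,  6.99710011e+00,
        6.86355546e-03, -1.64143175e-04]), 'tool_pos': array([ 0.26436878, -0.62054014,  0.22563282]), 'orientation': array([ 1.79906725e+02, -7.01046619e-03, -1.56930941e+02]), 'force': array([-0.46099588,  0.37296705,  0.55812781]), 'moment': array([ 0.04178854, -0.01005981, -0.05804917]), 'gripper_force': 0.0, 'opening': 0.08708425887902943} 0.0188
scene {'fx': 582.1315918580456, 'fy': 582.1315918580456, 'cx': 328.2943977119535, 'cy': 249.06535595179278, 'extrinsics': array([[ 0.75066678,  0.66067883, -0.00169454, -0.39447715],
       [-0.41566604,  0.47427246,  0.77607176,  0.13178921],
       [ 0.51353786, -0.58186693,  0.63064233, -1.48029247],
       [ 0.        ,  0.        ,  0.        ,  1.        ]])}
top {'fx': 459.8958362188777, 'fy': 459.8958362188777, 'cx': 319.84449589348014, 'cy': 233.9741814235186, 'extrinsics': array([[-5.90207805e-02, -9.98256607e-01, -5.41432217e-04,
         5.18564966e-02],
       [ 9.78305949e-01, -5.79490971e-02,  1.98895378e-01,
        -5.35030832e-01],
       [-1.98580001e-01,  1.12092741e-02,  9.80020579e-01,
        -8.85746903e-01],
       [ 0.00000000e+00,  0.00000000e+00,  0.00000000e+00,
         1.00000000e+00]])}
wrist {'fx': 348.46486872624223, 'fy': 348.46486872624223, 'cx': 320.49928790315806, 'cy': 243.2783582493911, 'extrinsics': array([[-0.3915323 ,  0.92016382,  0.00100325,  0.67466126],
       [-0.88189153, -0.37493571, -0.28581557,  0.03498914],
       [-0.26262099, -0.11279079,  0.95828412, -0.39068847],
       [ 0.        ,  0.        ,  0.        ,  1.        ]])}
```

View pics/scene0.png

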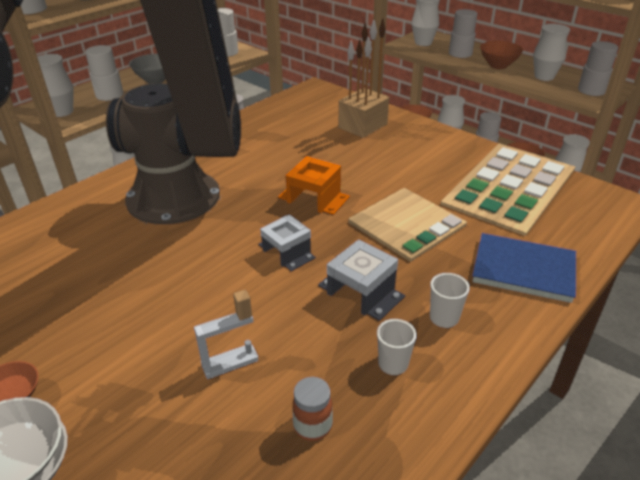

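View pics/top0.png

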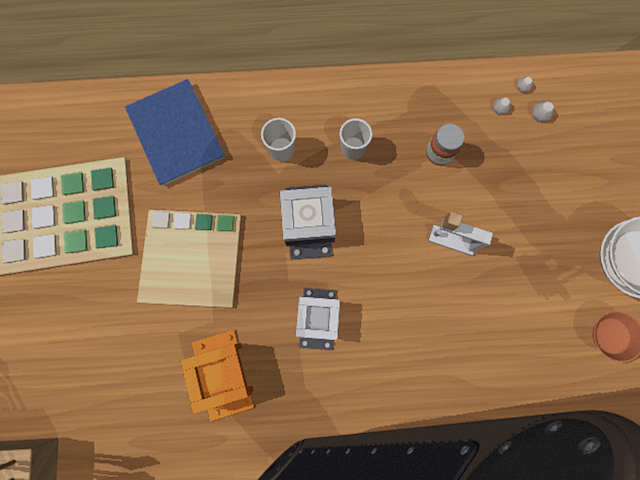

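The top view shows the following:
- **Die candidates:** grey die with tile (308,212), small grey empty die (318,318), orange die (218,375). I choose (308,212), the larger non-orange one.
- **Board candidates:** board with four samples (190,258), larger sample board (60,215). I choose (190,258).
- **Tool:** handle at (454,220), stem side at about (485,240).
- **Leave alone:** cups at (279,138) and (355,138), jar at (447,143).

```bash
cat > h.py <<'E'
import numpy as np, cv2
from plant import sensors, viewer
from scipy.spatial.transform import Rotation as Rot
def ray(p,uv):
    E=p["extrinsics"];R=E[:3,:3];c=-R.T@E[:3,3]
    d=R.T@np.array([(uv[0]-p["cx"])/p["fx"],-(uv[1]-p["cy"])/p["fy"],-1.]);return c,d
def onz(p,uv,z):
    c,d=ray(p,uv);return c+d*(z-c[2])/d[2]
def proj(p,X):
    q=p["extrinsics"]@np.r_[X,1];return np.array([p["cx"]-p["fx"]*q[0]/q[2],p["cy"]+p["fy"]*q[1]/q[2]])
def rows(target,rpy):  # shift in tool axes, turn rotvec
    o=sensors.get_obs();R=Rot.from_euler("xyz",o["orientation"],degrees=True)
    T=Rot.from_euler("xyz",rpy,degrees=True)
    return R.inv().apply(np.array(target)-o["tool_pos"]).round(4),(R.inv()*T).as_rotvec(degrees=True).round(2)
E
python3 - <<'E'
from h import *
im=cv2.imread("pics/top0.png")
cv2.imwrite("pics/crop1.png",cv2.resize(im[170:270,270:400],None,fx=6,fy=6,interpolation=cv2.INTER_CUBIC))
cv2.imwrite("pics/crop2.png",cv2.resize(im[190:270,410:510],None,fx=7,fy=7,interpolation=cv2.INTER_CUBIC))
p=viewer.camera_params("top")
hsv=cv2.cvtColor(im,cv2.COLOR_BGR2HSV)
# grey mask
m=((hsv[:,:,1]<60)&(hsv[:,:,2]>110)).astype(np.uint8)*255
for n,(x0,y0,x1,y1,z) in dict(die=(275,180,345,262,.081),tool=(420,205,505,262,.012)).items():
    k=np.zeros_like(m);k[y0:y1,x0:x1]=m[y0:y1,x0:x1]
    cs,_=cv2.findContours(k,0,2);c=max(cs,key=cv2.contourArea);r=cv2.minAreaRect(c);print(n,r,[onz(p,q,z).round(4)[:2] for q in cv2.boxPoints(r)])
k=((hsv[:,:,1]>70)&(hsv[:,:,2]>195)).astype(np.uint8)*255
k[:,:135]=0;k[:,245:]=0;k[:205]=0;k[310:]=0
cs,_=cv2.findContours(cv2.morphologyEx(k,cv2.MORPH_CLOSE,np.ones((9,9))),0,2);c=max(cs,key=cv2.contourArea);r=cv2.minAreaRect(c);print("board",r,[onz(p,q,.012).round(4)[:2] for q in cv2.boxPoints(r)])
for uv in((148,210),(244,214),(235,307),(137,303)): print(onz(p,uv,.012)[:2])
for n,uv,z in(("cupa",(279,128),.085),("cupb",(356,128),.085),("jar",(451,138),.09)):print(n,onz(p,uv,z))
E
```

```text
die ((307.15863037109375, 212.40345764160156), (49.32902145385742, 52.73387908935547), 85.2363510131836) [array([0.6271, 0.0979]), array([ 0.63  , -0.0088]), array([ 0.5282, -0.0104]), array([0.5255, 0.094 ])]
tool ((460.45001220703125, 236.64999389648438), (60.08326721191406, 28.144269943237305), 18.434947967529297) [array([ 0.5179, -0.2083]), array([ 0.575 , -0.2336]), array([ 0.5263, -0.3506]), array([ 0.4702, -0.3241])]
board ((188.11724853515625, 258.0069274902344), (97.0087890625, 91.84124755859375), 3.3664603233337402) [array([0.4264, 0.4067]), array([0.6225, 0.399 ]), array([0.5975, 0.1905]), array([0.4029, 0.2064])]
[0.62027605 0.38689366]
[0.59912395 0.18022606]
[0.40209588 0.20402126]
[0.42229081 0.40664101]
cupa [0.75933022 0.0917218  0.085     ]
cupb [ 0.74988197 -0.06741764  0.085     ]
jar [ 0.71422805 -0.25952491  0.09      ]
```

View pics/crop1.png

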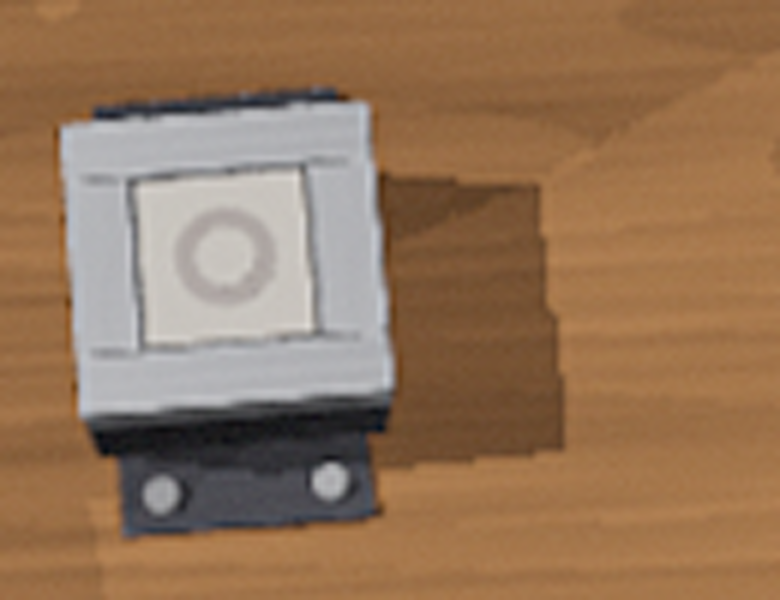

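View pics/crop2.png

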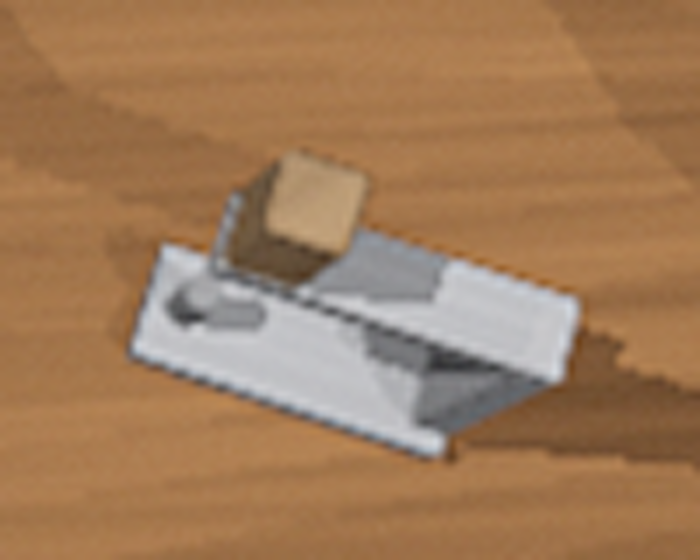

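The tile die is confirmed: tile centre at about (307.5,213), legs and feet lying along image vertical, so the tunnel runs along world y. The tool's open side and pin point image-left (+y), and the handle top is at (455,219).

Run:
```python
from h import *
p=viewer.camera_params("top")
c=lambda a,o,k:[(a[0]+.5)/k-.5+o[0],(a[1]+.5)/k-.5+o[1]]
D=np.array([onz(p,c(a,(270,170),6),.081)[:2] for a in((62,127),(368,102),(393,385),(83,415))])
T=np.array([onz(p,c(a,(270,170),6),.080)[:2] for a in((133,181),(306,167),(319,332),(143,346))])
for n,Q in(("die",D),("tile",T)):
    ex=(Q[0]+Q[1]-Q[2]-Q[3])/2; ey=(Q[0]+Q[3]-Q[1]-Q[2])/2
    print(n,Q.mean(0),"x",np.linalg.norm(ex),np.degrees(np.arctan2(ex[1],ex[0])),"y",np.linalg.norm(ey),np.degrees(np.arctan2(ey[1],ey[0]))-90)
H=np.array([onz(p,c(a,(410,190),7),.155)[:2] for a in((290,150),(370,178),(350,255),(268,230))]);print("handle",H.mean(0))
for a,b,z in(((213,275),(557,382),.107),((130,355),(435,460),.012),((360,230),(578,300),.107)):
    A,B=[onz(p,c(q,(410,190),7),z)[:2] for q in(a,b)];d=A-B;print(A,B,"yaw of tool y",np.degrees(np.arctan2(d[1],d[0]))-90,np.linalg.norm(d))
print(sensors.get_obs()["clock"])
```

```text
die [0.57750852 0.04283561] x 0.09846290943193321 1.4006323357564592 y 0.10312839134466627 1.8577938207749014
tile [0.57769549 0.04327815] x 0.056924784747518345 0.8002066554226596 y 0.05844921042552856 1.3362753308185802
handle [ 0.53067419 -0.22771931]
[ 0.52272117 -0.21117871] [ 0.4873505  -0.30182498] yaw of tool y -21.31600374010698 0.09730277802688499
[ 0.51829652 -0.20970661] [ 0.48070842 -0.2982826 ] yaw of tool y -22.9944212903099 0.09622146767238257
[ 0.53297494 -0.25313145] [ 0.50978462 -0.31061761] yaw of tool y -21.969496048248743 0.061987491860341436
0.15
```

```bash
python3 -c "
from h import *
print(rows([.531,-.228,.26],[180,0,158]))"
```

```text
(array([-0.3991,  0.2568, -0.0339]), array([ 7.000e-02, -4.000e-02,  4.507e+01]))
```

```bash
python3 -m pendant '[[1,[-0.04,0.0257,-0.034],[0,0,5]],[1,[-0.08,0.0514,-0.034],[0,0,10]],[1,[-0.12,0.077,-0.034],[0,0,15]],[1,[-0.16,0.103,-0.034],[0,0,20]],[1,[-0.2,0.128,-0.034],[0,0,25]],[1,[-0.23,0.148,-0.034],[0,0,30]],[1,[-0.26,0.167,-0.034],[0,0,35]],[1,[-0.29,0.187,-0.034],[0,0,40]],[1,[-0.32,0.206,-0.034],[0,0,45]],[1,[-0.35,0.225,-0.034],[0,0,45]]]'; python3 -c "
from h import *
print(rows([.531,-.228,.26],[180,0,158]))"
```

```text
clock: 0.98
tool_pos: [0.4946, -0.2812, 0.2607]
orientation: [180.0, 0.0, 157.8]
force: [0.7, -0.8, 0.6]
opening: 0.0872
gripper_force: 0.0
(array([-0.0136,  0.063 ,  0.0007]), array([ 0.01,  0.01, -0.23]))
```

```bash
python3 -m pendant '[[1,[-0.007,0.032,0],[0,0,0]],[1,[-0.0136,0.063,0],[0,0,0]],[1,[-0.0136,0.063,0],[0,0,0]]]'; python3 -c "
from h import *
p=viewer.camera_params('wrist')
im=viewer.snapshot('wrist')[:,:,::-1]; cv2.imwrite('pics/w1.png',im)
print(proj(p,[.531,-.228,.155]),proj(p,[.5775,.043,.081]))"
```

```text
clock: 1.23
tool_pos: [0.5326, -0.2259, 0.2601]
orientation: [180.0, 0.0, 158.3]
force: [-0.9, -0.2, -1.2]
opening: 0.0877
gripper_force: 0.0
[318.4532589  241.78593363] [603.65557141 161.4903458 ]
```

View pics/w1.png

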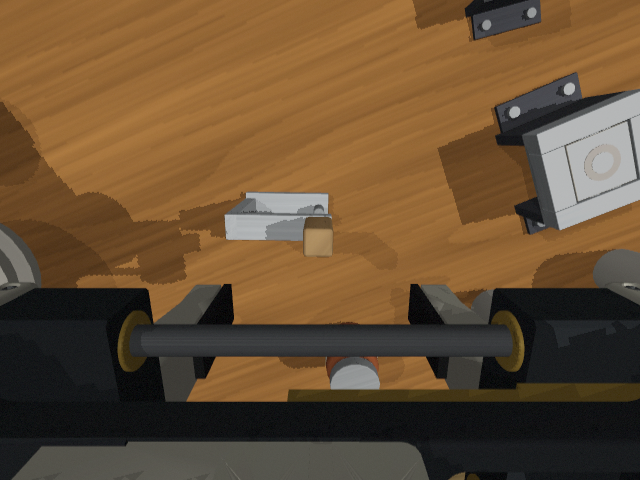

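Wrist view: handle top at about (318,243), ring of the tile at (602,162). Both match the top-view estimates to within a pixel or two. I'll descend and grasp.

```bash
python3 -c "
from h import *
print(rows([.531,-.228,.114],[180,0,158]))"
python3 -m pendant '[[1,[0.001,-0.001,0.036],[0,0,0]],[1,[0.001,-0.001,0.072],[0,0,0]],[1,[0.001,-0.001,0.108],[0,0,0]],[1,[0.001,-0.001,0.13],[0,0,0]],[1,[0.001,-0.001,0.146],[0,0,0]],[1,[0.001,-0.001,0.146],[0,0,0]]]'
```

```text
(array([ 0.    , -0.0007,  0.1461]), array([ 0.  , -0.03,  0.29]))
clock: 1.78
tool_pos: [0.5257, -0.2306, 0.1107]
orientation: [-179.9, -0.4, 158.0]
force: [-1.1, -0.5, -0.9]
opening: 0.0875
gripper_force: 0.0
```

```bash
python3 -m pendant '[[1,[0,0,0],[0,0,0]],[1,[0,0,0],[0,0,0]]]'; python3 -c "
from h import *
print(rows([.531,-.228,.114],[180,0,158]))"
```

```text
clock: 1.95
tool_pos: [0.5293, -0.231, 0.1158]
orientation: [-180.0, 0.1, 158.1]
force: [-0.4, 0.3, 0.5]
opening: 0.0874
gripper_force: 0.0
(array([-0.0004,  0.0034,  0.0018]), array([-0.  ,  0.08,  0.07]))
```

```bash
python3 -m pendant '[[0.4,[0,0.003,0],[0,0,0]],[0,[0,0.003,0],[0,0,0]],[-0.4,[0,0.003,0],[0,0,0]],[-1,[0,0.003,0],[0,0,0]],[-1,[0,0.003,0],[0,0,0]],[-1,[0,0.003,0],[0,0,0]],[-1,[0,0.003,0],[0,0,0]],[-1,[0,0.003,0],[0,0,0]],[-1,[0,0.003,0],[0,0,0]],[-1,[0,0.003,0],[0,0,0]]]'; python3 -c "
from h import *
for i in range(3):
  o=sensors.get_obs();print(o['tool_pos'],o['orientation'],o['force'])
  if i<2: viewer.snapshot('top')
"
```

```text
clock: 2.78
tool_pos: [0.5299, -0.2276, 0.1145]
orientation: [-180.0, -0.0, 158.1]
force: [-0.2, -0.5, 0.9]
opening: 0.0265
gripper_force: 0.0
[ 0.52989867 -0.22761552  0.11451089] [-1.79996216e+02 -4.65659927e-03  1.58078175e+02] [-0.21108808 -0.46941981  0.94622393]
[ 0.52989088 -0.22752309  0.11445903] [ 1.79996833e+02 -9.37959991e-03  1.58075975e+02] [ 1.48145582  0.27151704 -2.51176289]
[ 0.52995627 -0.22754072  0.11442832] [1.79992133e+02 1.53372966e-03 1.58075686e+02] [-0.10087673 -0.22206465 -0.92314064]
```

```bash
python3 -m pendant '[[-1,[0,0.003,0],[0,0,0]],[-1,[0,0.003,0],[0,0,0]],[-1,[0,0.003,0],[0,0,0]],[-1,[0,0.003,-0.01],[0,0,0]],[-1,[0,0.003,-0.02],[0,0,0]],[-1,[0,0.003,-0.02],[0,0,0]]]'; python3 -c "
from h import *
print(rows([.5818,-.107,.135],[180,0,181.4]))"
```

```text
clock: 3.38
tool_pos: [0.5324, -0.2251, 0.1371]
orientation: [180.0, 0.2, 158.1]
force: [1.3, -0.6, -2.1]
opening: 0.0238
gripper_force: 30.0
(array([-0.0018,  0.128 ,  0.0022]), array([-1.00e-02,  1.90e-01, -2.33e+01]))
```

```bash
python3 -m pendant '[[-1,[0,0.02,0],[0,0,-5]],[-1,[0,0.045,0],[0,0,-10]],[-1,[0,0.07,0],[0,0,-15]],[-1,[-0.001,0.09,0],[0,0,-20]],[-1,[-0.001,0.11,0],[0,0,-23.3]],[-1,[-0.002,0.12,0],[0,0,-23.3]],[-1,[-0.002,0.128,0],[0,0,-23.3]],[-1,[-0.002,0.128,0],[0,0,-23.3]],[-1,[-0.002,0.128,0],[0,0,-23.3]],[-1,[-0.002,0.128,0],[0,0,-23.3]]]'
python3 - <<'E'
from h import *
o=sensors.get_obs();print(o["tool_pos"],o["orientation"])
a=viewer.snapshot("top")[:,:,::-1];s=viewer.snapshot("scene")[:,:,::-1]
cv2.imwrite("pics/top1.png",a);cv2.imwrite("pics/scene1.png",s)
A=cv2.resize(a[170:270,270:430],(800,500),interpolation=2)
cv2.imwrite("pics/c3.png",A)
p=viewer.camera_params("top");q=viewer.camera_params("scene")
print(proj(p,[*o["tool_pos"][:2],.045]),proj(q,[*o["tool_pos"][:2],.06]))
E
```

```text
clock: 4.22
tool_pos: [0.5802, -0.1074, 0.1345]
orientation: [-180.0, -0.0, -178.7]
force: [0.8, -0.2, -4.0]
opening: 0.0241
gripper_force: 30.0
[ 0.58023224 -0.10738163  0.13451143] [-1.79999050e+02 -2.41997133e-02 -1.78690953e+02]
[379.74203743 211.03546868] [312.17414179 310.26846252]
```

View pics/c3.png

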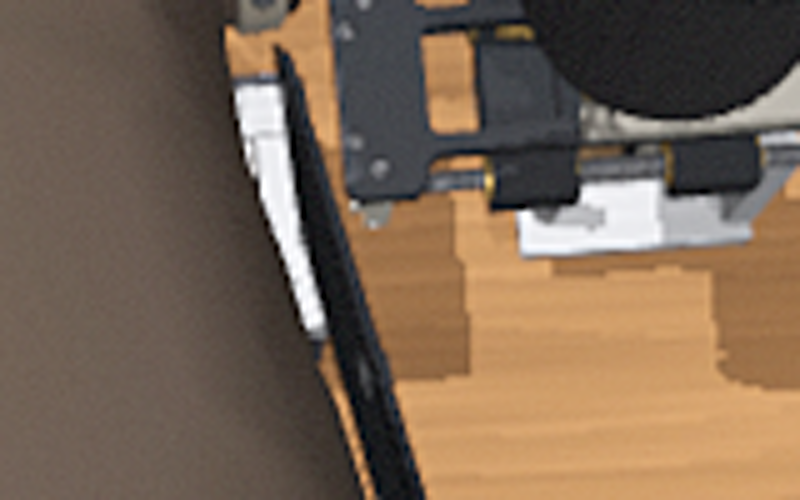

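Run:
```python
from h import *
p=viewer.camera_params("top")
for z in(.02,.032):
    A,B=[onz(p,[(a+.5)/5-.5+270,(b+.5)/5-.5+170],z)[:2] for a,b in((520,255),(750,238))];d=A-B
    print(z,A,B,np.degrees(np.arctan2(d[1],d[0]))-90)
E=p["extrinsics"];print(-E[:3,:3].T@E[:3,3])
w=viewer.camera_params("wrist");cv2.imwrite("pics/w2.png",viewer.snapshot("wrist")[:,:,::-1])
o=sensors.get_obs();print(o["tool_pos"],o["orientation"])
print(proj(w,[.5775,.043,.081]),proj(w,[*o["tool_pos"][:2],.058]))
```

```text
0.02 [ 0.56624912 -0.0962527 ] [ 0.56786711 -0.19481869] 0.9404464124311858
0.032 [ 0.56353786 -0.09465676] [ 0.56513552 -0.19198356] 0.9404464124311716
[0.35059284 0.03069012 0.97449343]
[ 0.58034637 -0.10752533  0.13456953] [-1.79998921e+02 -7.04274514e-03 -1.78695653e+02]
[554.5889797  266.70886133] [321.49376253 254.67492492]
```

View pics/w2.png

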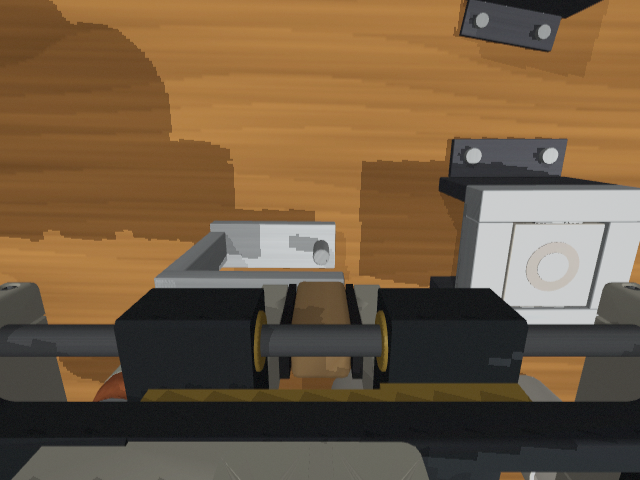

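Wrist view: tile ring at (553,266), die's -x top edge at about row 187, pin near (321,250), tool foot between rows 223 and 268. All agree with the model to within about 1 px. Next I'll measure the offset along x more finely from profiles.

Run:
```python
from h import *
g=cv2.imread("pics/w2.png");G=cv2.cvtColor(g,6)
w=viewer.camera_params("wrist");E=w["extrinsics"];print("cam",-E[:3,:3].T@E[:3,3])
print("foot c230-280", G[215:276,240:280].mean(1).round().astype(int).tolist())
print("foot c328", G[215:276,326:334].mean(1).round().astype(int).tolist())
print("die c560", G[178:196,520:560].mean(1).round().astype(int).tolist())
print("pin"); print(G[236:268,308:338:2])
hsv=cv2.cvtColor(g,40)
# ring: tile darker circle
roi=g[225:305,515:592].astype(int); m=((roi[:,:,2]-roi[:,:,0])>18).astype(np.uint8)
cs,_=cv2.findContours(m,0,2);c=max(cs,key=cv2.contourArea);print(cv2.minEnclosingCircle(c),cv2.fitEllipse(c),cv2.contourArea(c))
e=cv2.fitEllipse(c)[0];print("ring centre",onz(w,(e[0]+515,e[1]+225),.0805))
```

```text
cam [ 0.5020892  -0.10995908  0.2924538 ]
foot c230-280 [94, 94, 92, 91, 90, 92, 100, 105, 117, 153, 171, 173, 173, 171, 172, 172, 171, 171, 170, 170, 170, 170, 172, 173, 173, 173, 175, 175, 174, 173, 172, 171, 171, 172, 172, 172, 171, 171, 170, 168, 169, 170, 175, 185, 196, 194, 194, 195, 194, 192, 193, 192, 174, 121, 121, 119, 104, 101, 105, 105, 105]
foot c328 [138, 137, 136, 134, 132, 130, 120, 103, 105, 136, 195, 203, 204, 203, 201, 198, 198, 200, 198, 197, 199, 200, 201, 201, 201, 200, 202, 192, 178, 174, 170, 168, 163, 162, 156, 158, 161, 166, 173, 172, 174, 176, 176, 176, 177, 173, 174, 179, 183, 184, 184, 185, 178, 131, 118, 118, 112, 102, 103, 105, 104]
die c560 [36, 36, 37, 36, 36, 36, 52, 88, 101, 102, 102, 115, 165, 202, 205, 205, 204, 205]
pin
[[191 200 200 201 200 200 201 201 200 200 201 200 200 197 116]
 [148 192 192 192 192 201 200 201 201 201 201 201 201 197 117]
 [150 149 148 148 149 201 201 201 201 202 201 201 201 197 115]
 [149 148 148 148 149 194 188 191 198 201 201 201 201 198 115]
 [148 147 147 147 142 141  85 114 166 199 200 199 200 195 113]
 [151 150 151 150
[... 1102 characters left out ...]
3 182 186 122]
 [200 201 200 143 172 172 168 169 170 160 163 184 185 190 122]
 [200 199 200 139 173 170 168 170 170 123 170 185 184 191 122]
 [198 198 198 138 171 168 168 172 169 134 179 182 184 188 119]
 [198 199 198 186 153 168 169 171 168 163 183 183 182 187 120]
 [200 200 200 200 141 165 168 166 166 174 184 184 185 187 119]
 [200 201 200 201 188 170 168 162 163 183 184 185 185 184 118]
 [200 200 199 200 199 199 190 190 185 184 185 184 185 171 118]
 [200 200 200 200 200 200 200 201 189 185 185 185 185 169 118]
 [192 193 193 193 192 191 190 191 190 178 178 179 178 162 115]]Traceback (most recent call last):
  File "<stdin>", line 11, in <module>
ValueError: max() iterable argument is empty
```

Run:
```python
from h import *
g=cv2.imread("pics/w2.png");w=viewer.camera_params("wrist")
print("pin",onz(w,(321.3,257),.058),"+",onz(w,(321.3,258),.058)[0])
print("foot",onz(w,(260,224.2),.032),onz(w,(260,267.3),.032),"mid",(onz(w,(260,224.2),.032)+onz(w,(260,267.3),.032))/2, "end mid", (onz(w,(330,224.4),.032)+onz(w,(330,267.6),.032))/2)
print("die -x edge",onz(w,(540,189.8),.081))
G=cv2.cvtColor(g,6).astype(int)
for c in (480,500,560,600,630):
    col=G[178:200,c-2:c+3].mean(1);d=np.diff(col);i=d[8:].argmax()+8;print(c,178+i+.5,onz(w,(c,178+i+.5),.081)[:2])
roi=g[225:305,515:592].astype(int);print(roi[40,:,:].tolist()[::6])
d=roi[:,:,2]-roi[:,:,0];m=((d>d.min()+ .5*(np.percentile(d,98)-d.min()))).astype(np.uint8)
cs,_=cv2.findContours(m,0,2);c=max(cs,key=cv2.contourArea);e=cv2.fitEllipse(c);print(e,"ring",onz(w,(e[0][0]+515,e[0][1]+225),.0805))
```

```text
pin [ 0.58216713 -0.10758897  0.058     ] + 0.582917791624289
foot [ 0.56552595 -0.15497043  0.032     ] [ 0.6007978  -0.15593063  0.032     ] mid [ 0.58316188 -0.15545053  0.032     ] end mid [ 0.58214421 -0.1007254   0.032     ]
die -x edge [0.52839377 0.02358604 0.081     ]
480 196.5 [ 0.5332641  -0.01211394]
500 190.5 [ 0.52935719 -0.00055794]
560 189.5 [0.52794253 0.03565435]
600 189.5 [0.52740095 0.05986448]
630 189.5 [0.52699476 0.07802222]
[[206, 205, 203], [206, 206, 204], [183, 191, 195], [183, 191, 195], [205, 205, 203], [206, 205, 204], [205, 205, 203], [206, 205, 203], [205, 204, 203], [184, 190, 195], [185, 191, 197], [205, 205, 203], [205, 204, 203]]
((37.14305877685547, 41.10133361816406), (45.1655387878418, 55.54793167114258), 58.102725982666016) ring [0.57736132 0.04173774 0.0805    ]
```

```bash
python3 -m pendant '[[-1,[0.001,0,0.0065],[0,0,-0.3]],[-1,[0.001,0.01,0.0065],[0,0,-0.3]],[-1,[0.001,0.03,0.0065],[0,0,-0.3]],[-1,[0.001,0.055,0.0065],[0,0,-0.3]],[-1,[0.001,0.08,0.0065],[0,0,-0.3]],[-1,[0.001,0.105,0.0065],[0,0,-0.3]],[-1,[0.001,0.125,0.0065],[0,0,-0.3]],[-1,[0.001,0.136,0.0065],[0,0,-0.3]],[-1,[0.001,0.136,0.0065],[0,0,-0.3]],[-1,[0.001,0.136,0.0065],[0,0,-0.3]]]'
python3 -m pendant '[[-1,[0,0,-0.001],[0,0,0]],[-1,[0,0,-0.002],[0,0,0]],[-1,[0,0,-0.003],[0,0,0]],[-1,[0,0,-0.003],[0,0,0]]]'
python3 -c "
from h import *
w=viewer.camera_params('wrist');cv2.imwrite('pics/w3.png',viewer.snapshot('wrist')[:,:,::-1])
o=sensors.get_obs();print(o['tool_pos'],o['orientation'],o['force'],o['moment'])"
```

```text
clock: 5.2
tool_pos: [0.5762, 0.0296, 0.1279]
orientation: [-180.0, -0.0, -178.2]
force: [-0.4, -0.4, -3.2]
opening: 0.0237
gripper_force: 30.0
clock: 5.53
tool_pos: [0.5766, 0.0285, 0.1313]
orientation: [180.0, 0.0, -178.4]
force: [-0.7, 0.0, -4.3]
opening: 0.0238
gripper_force: 30.0
[0.57650876 0.02859901 0.13125079] [ 1.79995846e+02  1.54059817e-02 -1.78369331e+02] [ 0.43891339  0.51421559 -4.21380012] [ 0.16907435 -0.00991352 -0.01663285]
```

```bash
for k in 1; do python3 -m pendant '[[-1,[0,0,-0.001],[0,0,0]],[-1,[0,0,-0.001],[0,0,0]],[-1,[0,0,-0.002],[0,0,0]],[-1,[0,0,-0.002],[0,0,0]],[-1,[0,0,-0.002],[0,0,0]]]'; python3 -m pendant '[[-1,[0,0,-0.001],[0,0,0]],[-1,[0,0,-0.001],[0,0,0]],[-1,[0,0,-0.001],[0,0,0]]]';  done
```

```text
clock: 6.0
tool_pos: [0.5763, 0.029, 0.1325]
orientation: [-180.0, -0.0, -178.3]
force: [2.0, -1.4, -11.1]
opening: 0.024
gripper_force: 30.0
clock: 6.25
tool_pos: [0.5758, 0.029, 0.1326]
orientation: [-180.0, -0.1, -178.3]
force: [4.6, -0.8, -21.6]
opening: 0.0241
gripper_force: 30.0
```

```bash
python3 -m pendant '[[-1,[0,0,0.001],[0,0,0]],[-1,[0,0.001,0.001],[0,0,0]],[-1,[0,0.002,0.001],[0,0,0]],[-1,[0,0.002,0.001],[0,0,0]]]' | egrep 'tool|force: \['
python3 -m pendant '[[-1,[0,0.001,0],[0,0,0]],[-1,[0,0.002,0],[0,0,0]],[-1,[0,0.002,0],[0,0,0]]]'| egrep 'tool|force: \['
python3 -m pendant '[[-1,[0,0.001,0],[0,0,0]],[-1,[0,0.002,0],[0,0,0]],[-1,[0,0.002,0],[0,0,0]]]'| egrep 'tool|force: \['
python3 -m pendant '[[-1,[0,0.001,0],[0,0,0]],[-1,[0,0.002,0],[0,0,0]],[-1,[0,0.002,0],[0,0,0]]]'| egrep 'tool|force: \['
```

```text
tool_pos: [0.5755, 0.0301, 0.1326]
force: [3.7, -5.2, -17.1]
tool_pos: [0.575, 0.0319, 0.1326]
force: [1.9, -5.5, -15.1]
tool_pos: [0.5747, 0.0338, 0.1326]
force: [1.6, -5.2, -15.3]
tool_pos: [0.5745, 0.0358, 0.1326]
force: [-0.5, -5.2, -13.5]
```

```bash
python3 -m pendant '[[-1,[-0.0008,0.001,0],[0,0,0]],[-1,[-0.0015,0.001,0],[0,0,0]],[-1,[-0.0015,0.001,0],[0,0,0]]]' | egrep 'tool|force: \['
python3 -m pendant '[[-1,[0,0.001,0],[0,0,0]],[-1,[0,0.002,0],[0,0,0]],[-1,[0,0.002,0],[0,0,0]]]'| egrep 'tool|force: \['
python3 -m pendant '[[-1,[0,0.001,0],[0,0,0]],[-1,[0,0.002,0],[0,0,0]],[-1,[0,0.002,0],[0,0,0]]]'| egrep 'tool|force: \['
python3 -m pendant '[[-1,[0,0.001,0],[0,0,0]],[-1,[0,0.002,0],[0,0,0]],[-1,[0,0.002,0],[0,0,0]]]'| egrep 'tool|force: \['
```

```text
tool_pos: [0.5759, 0.0375, 0.1326]
force: [-3.1, -3.1, -12.0]
tool_pos: [0.5765, 0.0395, 0.1326]
force: [-1.3, -4.3, -13.5]
tool_pos: [0.5767, 0.0415, 0.1327]
force: [-0.6, -5.4, -14.3]
tool_pos: [0.5769, 0.0437, 0.1329]
force: [-1.0, -4.6, -13.1]
```

```bash
python3 -m pendant '[[-1,[0.0005,0.001,0],[0,0,0]],[-1,[0.0008,0.0015,0],[0,0,0]],[-1,[0.0008,0.0015,0],[0,0,0]]]' | egrep 'tool|force: \['
python3 -m pendant '[[-1,[0,0.001,0],[0,0,0]],[-1,[0,0.0015,0],[0,0,0]],[-1,[0,0.0015,0],[0,0,0]]]'| egrep 'tool|force: \['
python3 -m pendant '[[-1,[0,0.001,0],[0,0,0]],[-1,[0,0.0015,0],[0,0,0]],[-1,[0,0.0015,0],[0,0,0]]]'| egrep 'tool|force: \['
python3 -m pendant '[[-1,[0,0.001,0],[0,0,0]],[-1,[0,0.0015,0],[0,0,0]],[-1,[0,0.0015,0],[0,0,0]]]'| egrep 'tool|force: \['
```

```text
tool_pos: [0.5771, 0.0462, 0.134]
force: [-2.9, -1.4, -4.6]
tool_pos: [0.577, 0.0472, 0.1339]
force: [-2.8, -2.4, -1.3]
tool_pos: [0.5768, 0.0482, 0.1335]
force: [-2.8, -5.0, -2.8]
tool_pos: [0.5767, 0.0488, 0.1335]
force: [-1.3, -8.3, -2.5]
```

```bash
python3 -m pendant '[[-1,[0.0003,-0.001,0],[0,0,0]],[-1,[0.0005,-0.002,0],[0,0,0]],[-1,[0.0005,-0.002,-0.001],[0,0,0]],[-1,[0.0005,-0.002,-0.002],[0,0,0]],[-1,[0.0005,-0.002,-0.003],[0,0,0]],[-1,[0.0005,-0.002,-0.003],[0,0,0]]]' | egrep 'tool|force: \['
python3 -m pendant '[[-1,[0,0,-0.001],[0,0,0]],[-1,[0,0,-0.002],[0,0,0]],[-1,[0,0,-0.002],[0,0,0]]]'| egrep 'tool|force: \['
```

```text
tool_pos: [0.576, 0.0482, 0.1362]
force: [-1.7, -3.1, -3.7]
tool_pos: [0.576, 0.0481, 0.1382]
force: [-1.9, -3.0, -3.9]
```

```bash
python3 -m pendant '[[-1,[0,-0.0006,-0.001],[0,0,0]],[-1,[0,-0.0006,-0.0015],[0,0,0]],[-1,[0,-0.0006,-0.002],[0,0,0]],[-1,[0,-0.0006,-0.0025],[0,0,0]],[-1,[0,-0.0006,-0.003],[0,0,0]],[-1,[0,-0.0006,-0.0035],[0,0,0]],[-1,[0,-0.0006,-0.004],[0,0,0]],[-1,[0,-0.0006,-0.004],[0,0,0]]]' | egrep 'tool|force|open'
```

```text
tool_pos: [0.5759, 0.0478, 0.1419]
force: [-0.2, 1.7, -16.2]
opening: 0.0241
gripper_force: 30.0
```

```bash
python3 -m pendant '[[-1,[0,0,-0.0007],[0,0,0]],[-1,[0,0,-0.0014],[0,0,0]],[-1,[0,0,-0.0021],[0,0,0]],[-1,[0,0,-0.0028],[0,0,0]],[-1,[0,0,-0.0035],[0,0,0]],[-1,[0,0,-0.0042],[0,0,0]],[-1,[0,0,-0.005],[0,0,0]],[-1,[0,0,-0.005],[0,0,0]]]' | egrep 'tool|force|open'
python3 -m pendant '[[-1,[0,0,-0.0007],[0,0,0]],[-1,[0,0,-0.0014],[0,0,0]],[-1,[0,0,-0.0021],[0,0,0]],[-1,[0,0,-0.0028],[0,0,0]],[-1,[0,0,-0.0035],[0,0,0]],[-1,[0,0,-0.004],[0,0,0]],[-1,[0,0,-0.004],[0,0,0]]]' | egrep 'tool|force|open'
```

```text
tool_pos: [0.576, 0.0477, 0.1472]
force: [-1.3, 3.5, -14.8]
opening: 0.0238
gripper_force: 30.0
tool_pos: [0.5764, 0.0473, 0.1519]
force: [-3.2, 2.1, -9.6]
opening: 0.0238
gripper_force: 30.0
```

```bash
python3 -m pendant '[[-1,[0,0,-0.0005],[0,0,0]],[-1,[0,0,-0.001],[0,0,0]],[-1,[0,0,-0.001],[0,0,0]],[-1,[0,0,-0.001],[0,0,0]]]' | egrep 'tool|force|open'
python3 -m pendant '[[-1,[0,0,-0.0005],[0,0,0]],[-1,[0,0,-0.0005],[0,0,0]],[-1,[0,0,-0.0005],[0,0,0]]]' | egrep 'tool|force|open'
```

```text
tool_pos: [0.5764, 0.0473, 0.1525]
force: [-1.4, 1.0, -8.3]
opening: 0.0233
gripper_force: 30.0
tool_pos: [0.5762, 0.0474, 0.1526]
force: [-1.2, 0.6, -11.3]
opening: 0.0239
gripper_force: 30.0
```

```bash
python3 -m pendant '[[-1,[0,0,-0.0005],[0,0,0]],[-1,[0,0,-0.0005],[0,0,0]],[-1,[0,0,-0.001],[0,0,0]],[-1,[0,0,-0.001],[0,0,0]],[-1,[0,0,-0.001],[0,0,0]]]' | egrep 'tool|force|open'
python3 -m pendant '[[-1,[0,0,-0.0005],[0,0,0]],[-1,[0,0,-0.0005],[0,0,0]],[-1,[0,0,-0.0005],[0,0,0]]]' | egrep 'tool|force|open'
```

```text
tool_pos: [0.576, 0.0475, 0.1527]
force: [4.5, -1.0, -23.8]
opening: 0.0241
gripper_force: 30.0
tool_pos: [0.5757, 0.0474, 0.1528]
force: [5.1, -0.9, -27.4]
opening: 0.0243
gripper_force: 30.0
```

```bash
python3 -m pendant '[[-1,[0,0,0.003],[0,0,0]],[-1,[0,0,0.008],[0,0,0]],[-1,[0,0,0.014],[0,0,0]],[-1,[0,0,0.02],[0,0,0]],[-1,[0,0,0.0255],[0,0,0]],[-1,[0,0,0.0265],[0,0,0]],[-1,[0,0,0.0265],[0,0,0]],[-1,[0,0,0.0265],[0,0,0]]]' | egrep 'tool|force|open|clock|ori'
python3 -c "
from h import *
print(rows([.56,-.2,.128],[180,0,181.5]))"
```

```text
clock: 13.92
tool_pos: [0.5768, 0.0479, 0.1278]
orientation: [180.0, 0.1, -178.3]
force: [-0.5, 0.7, -2.8]
opening: 0.024
gripper_force: 30.0
(array([ 0.0241, -0.2472, -0.0003]), array([0.02, 0.07, 0.2 ]))
```

```bash
python3 -m pendant '[[-1,[0,-0.01,0],[0,0,0]],[-1,[0,-0.03,0],[0,0,0]],[-1,[0,-0.055,0],[0,0,0]],[-1,[0,-0.085,0],[0,0,0]],[-1,[0,-0.115,0],[0,0,0]],[-1,[0,-0.145,0],[0,0,0]],[-1,[0.004,-0.175,0],[0,0,0]],[-1,[0.012,-0.205,0],[0,0,0]],[-1,[0.02,-0.23,0],[0,0,0]],[-1,[0.024,-0.247,0],[0,0,0]]]' | egrep 'tool|force: \['
python3 -m pendant '[[-1,[0,0,0.003],[0,0,0]],[-1,[0,0,0.007],[0,0,0]],[-1,[0,0,0.01],[0,0,0]],[-1,[0,0,0.0115],[0,0,0]],[-1,[0,0,0.0125],[0,0,0]],[-1,[0,0,0.0125],[0,0,0]],[-1,[0,0,0.0125],[0,0,0]]]' | egrep 'tool|force: \['
```

```text
tool_pos: [0.5584, -0.2027, 0.1278]
force: [1.1, -0.1, -3.8]
tool_pos: [0.5596, -0.1995, 0.1151]
force: [0.4, -0.5, -3.6]
```

```bash
python3 -m pendant '[[-1,[0,0,0.0005],[0,0,0]],[-1,[0,0,0.001],[0,0,0]],[-1,[0,0,0.001],[0,0,0]],[-1,[0,0,0.001],[0,0,0]]]' | egrep 'tool|force: \['
python3 -m pendant '[[-1,[0,0,0.0004],[0,0,0]],[-1,[0,0,0.0004],[0,0,0]],[-1,[0,0,0.0004],[0,0,0]]]' | egrep 'tool|force: \['
```

```text
tool_pos: [0.5597, -0.1998, 0.1147]
force: [-0.6, 3.8, 1.9]
tool_pos: [0.5599, -0.1999, 0.1146]
force: [-1.1, 4.3, 6.1]
```

```bash
python3 -m pendant '[[-0.4,[0,0,-0.0004],[0,0,0]],[-0.2,[0,0,-0.0004],[0,0,0]],[0,[0,0,-0.0004],[0,0,0]],[0,[0,0,-0.0004],[0,0,0]],[0,[0,0,-0.0004],[0,0,0]],[0.6,[0,0,-0.03],[0,0,0]],[1,[0,0,-0.065],[0,0,0]],[1,[0,0,-0.1],[0,0,0]],[1,[0,0,-0.12],[0,0,0]]]'; python3 -c "
from h import *
print(rows([.576,.0435,.20],[180,0,181.4]))"
```

```text
clock: 16.67
tool_pos: [0.5605, -0.2007, 0.2377]
orientation: [-179.9, 0.2, -178.3]
force: [0.9, 0.7, 0.2]
opening: 0.065
gripper_force: 0.0
(array([-0.0226,  0.2436,  0.0375]), array([-0.08,  0.22,  0.3 ]))
```

```bash
python3 -m pendant '[[1,[-0.003,0.03,0.005],[0,0,0]],[1,[-0.006,0.065,0.01],[0,0,0]],[1,[-0.01,0.1,0.015],[0,0,0]],[1,[-0.013,0.135,0.02],[0,0,0]],[1,[-0.016,0.17,0.025],[0,0,0]],[1,[-0.02,0.205,0.03],[0,0,0]],[1,[-0.0226,0.23,0.035],[0,0,0.3]],[1,[-0.0226,0.2436,0.0375],[0,0,0.3]],[1,[-0.0226,0.2436,0.0375],[0,0,0.3]],[1,[-0.0226,0.2436,0.0375],[0,0,0.3]]]' | egrep 'tool|ori'
python3 - <<'E'
from h import *
w=viewer.camera_params("wrist");o=sensors.get_obs();cv2.imwrite("pics/w4.png",viewer.snapshot("wrist")[:,:,::-1])
print(o["tool_pos"]);print([proj(w,[.5777+dx,.0425+dy,.094]).round(1) for dx in(-.0285,.0285) for dy in(-.0285,.0285)])
E
```

```text
tool_pos: [0.5746, 0.0444, 0.196]
orientation: [-180.0, -0.0, -178.5]
[0.57460841 0.04435238 0.19597139]
[array([282.2, 211.2]), array([357.4, 213.1]), array([282.7, 281. ]), array([353.5, 282.7])]
```

View pics/w4.png

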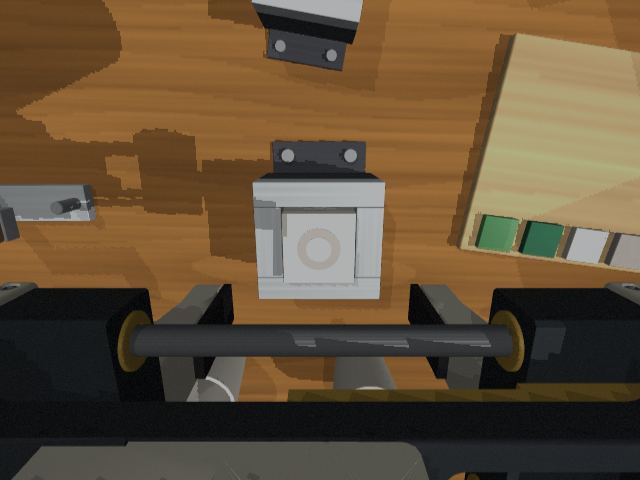

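Wrist view: the tile stands proud in the die (cols 283–356, rows 209–283, ring centre (319,248)). The tool is standing at left (60,200), clear of the die, and the board is at right.

```bash
python3 -m pendant '[[1,[-0.001,-0.0005,0.03],[0,0,0]],[1,[-0.001,-0.0005,0.06],[0,0,0]],[1,[-0.001,-0.0005,0.08],[0,0,0]],[1,[-0.001,-0.0005,0.095],[0,0,0]],[1,[-0.001,-0.0005,0.1],[0,0,0]],[1,[-0.001,-0.0005,0.1],[0,0,0]],[1,[-0.001,-0.0005,0.1],[0,0,0]],[1,[-0.001,-0.0005,0.1],[0,0,0]]]'
```

```text
clock: 18.22
tool_pos: [0.5767, 0.0434, 0.0976]
orientation: [180.0, 0.1, -178.6]
force: [-0.3, 0.9, 0.3]
opening: 0.0878
gripper_force: 0.0
```

```bash
python3 -m pendant '[[1,[0,0,0.005],[0,0,0]],[1,[0,0,0.009],[0,0,0]],[1,[0,0,0.012],[0,0,0]],[1,[0,0,0.014],[0,0,0]],[1,[0,0,0.014],[0,0,0]],[1,[0,0,0.014],[0,0,0]]]'
```

```text
clock: 18.72
tool_pos: [0.5757, 0.0437, 0.082]
orientation: [-180.0, -0.0, -178.6]
force: [0.3, 0.1, 0.1]
opening: 0.0879
gripper_force: 0.0
```

```bash
python3 -m pendant '[[0.6,[0,0,-0.001],[0,0,0]],[0.4,[0,0,-0.001],[0,0,0]],[0.2,[0,0,-0.001],[0,0,0]],[0.1,[0,0,-0.001],[0,0,0]],[0.1,[0,0,-0.001],[0,0,0]],[0.1,[0,0,-0.001],[0,0,0]],[0.1,[0,0,-0.001],[0,0,0]],[0.1,[0,0,-0.001],[0,0,0]],[0.1,[0,0,-0.001],[0,0,0]],[0.1,[0,0,-0.001],[0,0,0]]]' | egrep 'tool|force|open'; python3 -c "
from h import *
p=viewer.camera_params('wrist')"
```

```text
tool_pos: [0.5758, 0.0436, 0.0832]
force: [-1.0, -1.0, 0.9]
opening: 0.0567
gripper_force: 30.0
```

```bash
python3 -m pendant '[[0.1,[0,0,-0.002],[0,0,0]],[0.1,[0,0,-0.005],[0,0,0]],[0.1,[0,0,-0.012],[0,0,0]],[0.1,[0,0,-0.025],[0,0,0]],[0.1,[0,0,-0.045],[0,0,0]],[0.1,[0,0,-0.06],[0,0,0]],[0.1,[0,0,-0.06],[0,0,0]],[0.1,[0,0,-0.06],[0,0,0]]]' | egrep 'tool|force|open'; python3 -c "
from h import *
print(rows([.489,.297,.06],[180,0,173.6]))"
```

```text
tool_pos: [0.5763, 0.0439, 0.1444]
force: [0.3, -0.4, -1.5]
opening: 0.0566
gripper_force: 30.0
(array([0.0814, 0.2551, 0.0845]), array([0.06, 0.12, 7.78]))
```

```bash
python3 -m pendant '[[0.1,[0.005,0.015,0],[0,0,1]],[0.1,[0.013,0.04,0],[0,0,2]],[0.1,[0.022,0.07,0],[0,0,3]],[0.1,[0.032,0.1,0],[0,0,4]],[0.1,[0.042,0.13,0],[0,0,5]],[0.1,[0.052,0.16,0],[0,0,6]],[0.1,[0.062,0.19,0.01],[0,0,7]],[0.1,[0.072,0.22,0.025],[0,0,7.8]],[0.1,[0.079,0.245,0.045],[0,0,7.8]],[0.1,[0.0814,0.255,0.06],[0,0,7.8]]]' | egrep 'tool|force|open'
python3 -m pendant '[[0.1,[0,0,0.01],[0,0,0]],[0.1,[0,0,0.02],[0,0,0]],[0.1,[0,0,0.025],[0,0,0]],[0.1,[0,0,0.025],[0,0,0]],[0.1,[0,0,0.025],[0,0,0]]]' | egrep 'tool|force|open'
python3 - <<'E'
from h import *
w=viewer.camera_params("wrist");o=sensors.get_obs();im=viewer.snapshot("wrist")[:,:,::-1];cv2.imwrite("pics/w5.png",im)
p=viewer.camera_params("top");t=viewer.snapshot("top")[:,:,::-1];cv2.imwrite("pics/t5.png",t)
cv2.imwrite("pics/w5v.png",cv2.resize(im,(600,450)))
print(o["tool_pos"],o["orientation"])
E
```

```text
tool_pos: [0.4867, 0.299, 0.0814]
force: [0.5, -0.6, -1.8]
opening: 0.0567
gripper_force: 30.0
tool_pos: [0.4887, 0.2958, 0.0583]
force: [-0.4, 0.4, -0.5]
opening: 0.0566
gripper_force: 30.0
[0.48866123 0.29575708 0.0582635 ] [-1.79981531e+02 -1.77296400e-03  1.73517621e+02]
```

View pics/w5v.png

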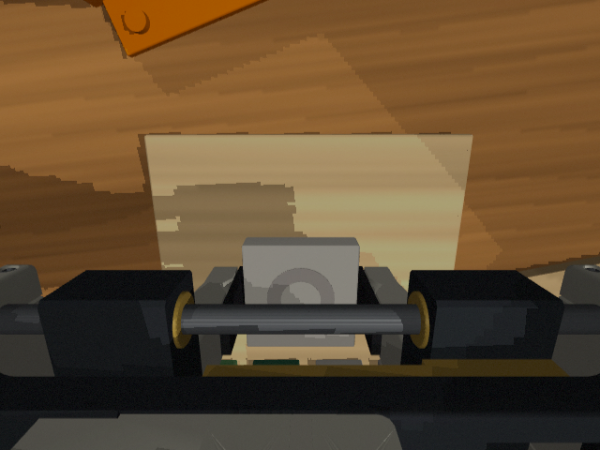

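The tile is held level above the free area: board -x edge at row 135, tile at (300,295), samples beyond it at row 360. I'll lower it slowly.

```bash
python3 -m pendant '[[0.1,[0,0,0.01],[0,0,0]],[0.1,[0,0,0.02],[0,0,0]],[0.1,[0,0,0.028],[0,0,0]],[0.1,[0,0,0.034],[0,0,0]],[0.1,[0,0,0.037],[0,0,0]],[0.1,[0,0,0.039],[0,0,0]],[0.1,[0,0,0.04],[0,0,0]],[0.1,[0,0,0.04],[0,0,0]],[0.1,[0,0,0.04],[0,0,0]]]' | egrep 'tool|force|open'
python3 -c "
from h import *
w=viewer.camera_params('wrist')
print(onz(w,(0,0),0)[:0])"
python3 -m pendant '[[0.1,[0,0,0.001],[0,0,0]],[0.1,[0,0,0.001],[0,0,0]],[0.1,[0,0,0.001],[0,0,0]]]' | egrep 'tool|force: \['
```

```text
tool_pos: [0.4884, 0.2968, 0.0184]
force: [0.4, 0.6, -1.3]
opening: 0.0564
gripper_force: 30.0
[]
tool_pos: [0.4883, 0.2967, 0.0173]
force: [-0.1, 0.6, -1.0]
```

```bash
python3 -m pendant '[[0.1,[0,0,0.001],[0,0,0]],[0.1,[0,0,0.001],[0,0,0]],[0.1,[0,0,0.001],[0,0,0]]]' | egrep 'tool|force: \['
python3 -m pendant '[[0.1,[0,0,0.0006],[0,0,0]],[0.1,[0,0,0.0006],[0,0,0]],[0.1,[0,0,0.0006],[0,0,0]]]' | egrep 'tool|force: \['
python3 -m pendant '[[0.1,[0,0,0.0005],[0,0,0]],[0.1,[0,0,0.0005],[0,0,0]],[0.1,[0,0,0.0005],[0,0,0]]]' | egrep 'tool|force: \['
```

```text
tool_pos: [0.4882, 0.2965, 0.0161]
force: [0.1, -0.2, -0.8]
tool_pos: [0.4882, 0.2966, 0.0155]
force: [0.3, -0.2, -2.2]
tool_pos: [0.4883, 0.2966, 0.0152]
force: [-0.0, -0.5, 1.6]
```

```bash
python3 -m pendant '[[0.1,[0,0,0.0003],[0,0,0]],[0.1,[0,0,0.0003],[0,0,0]],[0.1,[0,0,0.0003],[0,0,0]]]' | egrep 'tool|force: \['
python3 -m pendant '[[0.35,[0,0,0],[0,0,0]],[0.45,[0,0,0],[0,0,0]],[0.6,[0,0,0],[0,0,0]],[0.8,[0,0,0],[0,0,0]],[0.8,[0,0,0],[0,0,0]],[0.8,[0,0,0],[0,0,0]]]' | egrep 'tool|force|open'
```

```text
tool_pos: [0.4883, 0.2966, 0.0152]
force: [-1.2, -0.9, 5.1]
tool_pos: [0.4883, 0.2966, 0.0147]
force: [0.2, 0.5, 0.3]
opening: 0.0783
gripper_force: 0.0
```

```bash
python3 -m pendant '[[0.8,[0,0,-0.01],[0,0,0]],[0.8,[0,0,-0.03],[0,0,0]],[0.8,[0,0,-0.06],[0,0,0]],[0.8,[0,0,-0.1],[0,0,0]],[0.8,[0.02,0,-0.14],[0,0,0]],[0.8,[0.06,0,-0.18],[0,0,0]],[0.8,[0.08,0,-0.2],[0,0,0]],[0.8,[0.08,0,-0.2],[0,0,0]],[0.8,[0.08,0,-0.2],[0,0,0]]]'
python3 - <<'E'
from h import *
cv2.imwrite("pics/s6.png",viewer.snapshot("scene")[:,:,::-1]);cv2.imwrite("pics/w6.png",viewer.snapshot("wrist")[:,:,::-1])
a=cv2.imread("pics/s6.png")[100:460,170:600];b=cv2.resize(cv2.imread("pics/w6.png"),(480,360))
cv2.imwrite("pics/v6.png",cv2.resize(np.hstack([a,b]),(800,316)))
E
```

```text
clock: 24.82
tool_pos: [0.4083, 0.3067, 0.2184]
orientation: [179.7, 0.2, 173.7]
force: [-0.1, 0.3, -0.2]
opening: 0.0789
gripper_force: 0.0
```

View pics/v6.png

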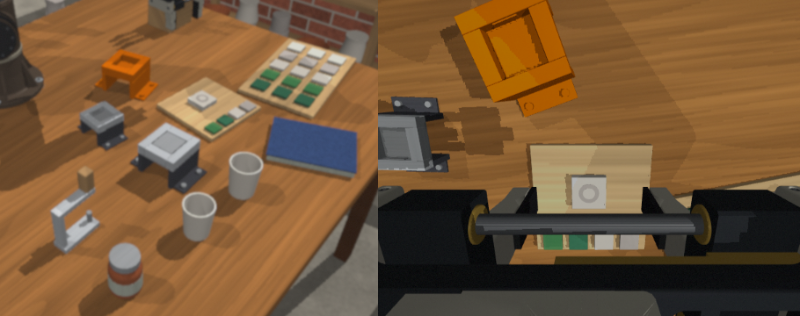

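The tile lies flat in the free area, at (203,100) in the scene half and (589,192) in the wrist half. The tool stands upright at (75,210), clear of the die, and the cups and jar are undisturbed. I'm handing in the job.

```bash
python3 -c "
from plant import workorder
print(workorder.close_job())"
```

```text
the job is handed in; nothing more can be done
None
```

The job is handed in at about 25 s on the robot clock: the ejector was pushed up to its stop, the tool stands on the bench clear of the die, the tile lies flat on the free part of the drying board, and the last pictures show the cups and jar undisturbed.

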